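Slide the specimen tray out over the stand's edge

ROBOT

A 6-joint arm with a two-finger parallel gripper is mounted at the origin on the work surface. World frame = base frame: x ahead of the robot, y to its left, z up, the work surface at z = 0. Lengths are in m, angles in degrees, forces in N, time in s.
With the tool pointing down it reaches from about 0.325 to 0.85 m from the base axis. Payload 15.5 kg.
Tool frame: the origin (TCP) lies midway between the tips of the shut fingers; the grasp point (between the pads) lies 19 mm behind it; y points along the fingers, x is the direction in which the jaws open and shut, and the axes are right-handed (so a half turn about y gives the same grasp; the last joint's range is limited). The gripper opens to 91 mm and grips with 3 to 60 N. Pads are 32 mm wide; open, the fingers measure 118 mm over their backs; the gripper's body (76 mm by 178 mm) begins 60 mm behind the grasp point.
Start: joints at [65.747, 28.281, 77.091, -0, 74.628, -5.472], TCP at [0.201, 0.592, 0.214] pointing down, gripper open.
Joint ranges: [-166.48, 166.48], [-47.26, 123.95], [12.59, 153.08], [-70.14, 250.14], [6.76, 159.57], [-176.63, 176.63]. Speed limits (degrees/s): [108.29, 108.29, 147.25, 172.46, 172.46, 172.46].

INTERFACE

Orientations are given as a 3x3 rotation matrix whose columns are the frame's x, y, z axes.
In Python, from bench import ctrl gives the robot as it stands. The module is installed in compiled form; this text tells all that it offers. Calls block until the motion is done:
- ctrl.goto(position, orientation): joint-space move of the TCP to a pose.
- ctrl.move_l(position, vel=0.15, ori=None, contact_N=None): straight line of the TCP; ori=None keeps the orientation; vel is the mean speed in m/s. With contact_N (N) it stops when the force on the tool has changed by that much, and returns True; else False.
- ctrl.movej(angles): joint-space move.
- ctrl.command_gripper(opening): opening from 0.0 (shut) to 1.0 (fully open); the grip force is fixed at half the most; returns when the fingers have stopped.
- ctrl.sleep(seconds).
- ctrl.ik(position, orientation): joint angles nearest the present ones, or None.
- ctrl.read_camera(name): name is "scene" or "top" or "wrist"; returns the picture (384x512x3 uint8, blue, green, red); there is no depth.
- ctrl.camera_params(name): a dict with "fx", "fy", "cx", "cy" (pixels), "pose" (4x4, takes a point from camera to world coordinates); the wrist camera has in their place "T_tool_cam" (4x4, takes a point from camera to tool coordinates, whose origin is the TCP and whose axes are the tool frame's). Camera axes: x right, y up, looking along -z (the intrinsics and any distortion apply to the point x, -y, -z); pixel columns grow to the right and rows downward; lengths in m; the calibration is good to about 2 mm. A picture is of the moment at which its call begins: read the wrist's pose just before it. camera_params takes no time and is no camera call.
A pose or a line that the arm cannot do raises ctrl.MotionError and nothing moves.
- ctrl.sign_off(): hands the job in, once; it reports no verdict.
Readings, each from a call of its own:
- ctrl.current_t(): time.
- ctrl.current_q(): joint angles.
- ctrl.current_dq(): joint speeds.
- ctrl.current_effort(): joint torques, N m.
- ctrl.current_tool_pos(): TCP position.
- ctrl.current_eef_rot(): TCP orientation.
- ctrl.current_contact_force(): force on the tool from outside, world axes, zero at the start.
- ctrl.current_wrist_torque(): the same for the moment, N m.
- ctrl.current_grip_width(): opening from 0.0 (shut) to 1.0 (fully open).
Only numpy, scipy, OpenCV 4.12 (cv2) and the standard library are available. Lean on these libraries where they do the work, as an engineer would, in place of code of your own. Each camera call takes 0.05 s, during which the arm holds its last target. There are 200 camera calls.

TASK

The slide tray is to be handed on from the metal stand. With the fingertips, push the short jar that stands in the tray's way straight back, away from the robot, until it rests against the stand's raised lip, then slide the tray along the stand until its plain end tab (4 cm) hangs out over the stand's open edge on the robot's right, with the rib that bounds the tab above that edge and the tray square to it. Only push: do not lift, tip or carry the jar or the tray, leave everything else where it is, and finish with the hand clear.

Things in the scene. Friction and masses are not known exactly. Their poses are not given: they have to be found in the camera images.
- stand: Fixed grey metal stand; flat top 280 mm (own x) by 400 mm (own y), 60 mm above the table. Origin: centre of its footprint at table height. Own +x points away from the robot, own y to its left, turned by up to 0.2 rad. The whole far (+x) side carries a raised lip 20 mm high, 8 mm thick; the other sides are open.
- stand_edge (a point): Middle of the stand's open right-hand, from the robot, (own -y) top edge, over which the tab must hang; axes as the stand's. The edge runs along own x, own -y points out over the table.
- lip_face (a point): Middle of the inner face of the raised lip, at the level of the stand's top; axes as the stand's. The face runs along own y and looks towards own -x.
- tray: Loose flat dark grey slide tray, 90 mm (own x) by 150 mm (own y), 6 mm thick, 0.16 kg, low cross ribs (tops at 9 mm), four glass slides on it. Origin: centre of its underside. Its own -y end, towards the right-hand edge, is a plain tab 40 mm long, bounded by the first pale rib; its own +y end is a straight upright face, 9 mm high, free to push against. Starts up to 0.22 rad askew.
- tab_end (a point): Middle of the lower edge of the tray's plain tab end (75 mm from the tray's origin along own -y); axes as the tray's.
- jar: Short round loose specimen jar, milky with an orange screw lid, 48 mm in diameter, 55 mm high, about 0.09 kg, standing upright on the stand between the tray and the right-hand edge. Origin: centre of its underside; resting against the lip, its axis is 24 mm from lip_face (22 mm if only its slightly narrower body touches).
- tall_jar: Bystander: similar but taller jar, 48 mm in diameter, 75 mm high, standing on the stand by the lip. Origin: centre of its underside.
- dropper: Bystander: small amber dropper bottle, 30 mm in diameter, 75 mm high, on the stand by the lip, far left. Origin: centre of its underside.
- pump: Bystander: white pump bottle on the table, right, 64 mm in diameter, 173 mm high. Origin: centre of its underside.
- saline: Bystander: clear bottle on the table, left, 60 mm in diameter, 170 mm high. Origin: centre of its underside.
- big_jar: Bystander: large milky container with orange lid on the table, left, 110 mm in diameter, 150 mm high. Origin: centre of its underside.
- cup: Bystander: white plastic cup on the table, right, 70 mm in diameter, 70 mm high. Origin: centre of its underside.
Things that resemble listed ones, but are neither listed nor needed, are in the scene too. What is shaped like the jar but green is not meant. There is more than one size of the tray; the job needs the larger.

How it is judged (in metres and radians):
On the way, in this order (a step that is already met when the one before it is completed fails the run):
1. the short jar stands back against the lip (x of jar in the frame of lip_face between -0.034 and -0.018 m and z of jar in the frame of lip_face between -0.004 and 0.004 m and angle between jar's own z axis and vertical below 0.1 rad), for 0.2 s.
2. the tray's tab hangs out over the right-hand edge (y of tab_end in the frame of stand_edge between -0.049 and -0.031 m and angle between the y axis of tray and the y axis of stand, either way round below 0.14 rad and angle between tray's own z axis and vertical below 0.05 rad and z of tray in the frame of stand_edge between -0.004 and 0.004 m), for 0.2 s.
At the end, for the whole second after the job is handed in: The short jar stands upright on the stand, at most 10 mm short of touching the lip; the tray lies flat on the stand, its tab end 31 to 49 mm beyond the right-hand edge, within 0.14 rad of square to it; both are at rest (all of step 1 and all of step 2 and linear speed of each of tray, jar below 0.01 m/s).
It fails at once if the jar is lifted more than 10 mm, tipped, or dropped off the stand (z of jar in the frame of lip_face above 0.01 m or z of jar in the frame of lip_face below -0.01 m or angle between jar's own z axis and vertical above 0.35 rad).
It fails at once if the tray is lifted more than 8 mm, tilted, or dropped off the stand (z of tray in the frame of stand_edge above 0.008 m or z of tray in the frame of stand_edge below -0.01 m or angle between tray's own z axis and vertical above 0.12 rad).
It fails at once if a bystander is moved by more than 20 mm or tipped (distance of any of tall_jar, dropper, pump, saline, big_jar, cup from where it was at the start of the episode above 0.02 m or angle between any of tall_jar, dropper, pump, saline, big_jar, cup's own z axis and vertical above 0.4 rad).
It also fails if it takes over 64 s, if anything falls off the work surface, if the arm or the gripper's body presses on something with over 40 N, if the wrist force passes 120 N, or if a joint passes its speed limit or range.

## Working session

There is one attempt and no reset: what is moved stays moved. The work goes in short steps, each a Python script; the robot and the scene stay as the last script left them, time stands still between calls to the robot, and variables do not carry over. Pictures are saved under pics/ and viewed, about 8 in all and at most 12, crops included, and the job is handed in when it is done.

```bash
mkdir -p pics; cat > h.py <<'E'
import numpy as np, cv2
from bench import ctrl
def cam(n):
    p=ctrl.camera_params(n)
    if 'pose' in p: T=np.array(p['pose'])
    else:
        W=np.eye(4);W[:3,:3]=ctrl.current_eef_rot();W[:3,3]=ctrl.current_tool_pos();T=W@np.array(p['T_tool_cam'])
    return p,T,ctrl.read_camera(n)
def ray(p,T,uv,z):
    uv=np.atleast_2d(np.array(uv,float))
    d=np.c_[(uv[:,0]-p['cx'])/p['fx'],-(uv[:,1]-p['cy'])/p['fy'],-np.ones(len(uv))]@T[:3,:3].T
    o=T[:3,3]
    return o+d*((z-o[2])/d[:,2])[:,None]
def proj(p,T,X):
    c=(np.atleast_2d(X)-T[:3,3])@T[:3,:3]
    return np.c_[p['cx']+p['fx']*c[:,0]/-c[:,2],p['cy']-p['fy']*c[:,1]/-c[:,2]]
E
python3 - <<'E'
from h import *
for n in('scene','top'):
    p,T,im=cam(n);print(n,{k:v for k,v in p.items() if k!='pose'},T.round(3).tolist());cv2.imwrite(f'pics/{n}0.png',im);np.save(n+'.npy',im)
p=ctrl.camera_params('wrist');print(p)
print(ctrl.current_eef_rot(),ctrl.current_t())
E
```

```text
scene {'fx': 397.74539454089546, 'fy': 397.74539454089546, 'cx': 252.96372464268327, 'cy': 186.25100469264223} [[0.628, -0.441, 0.641, 1.241], [0.778, 0.332, -0.534, -0.607], [0.023, 0.834, 0.551, 0.715], [0.0, 0.0, 0.0, 1.0]]
top {'fx': 405.95004631990497, 'fy': 405.95004631990497, 'cx': 248.67004459024665, 'cy': 186.4653794527275} [[0.019, 0.997, -0.076, 0.403], [-1.0, 0.019, 0.0, -0.01], [0.002, 0.076, 0.997, 1.406], [0.0, 0.0, 0.0, 1.0]]
{'fx': 324.50823772986723, 'fy': 324.50823772986723, 'cx': 260.6537890528245, 'cy': 191.61060561296298, 'T_tool_cam': array([[ 9.99999783e-01, -1.35094708e-04,  6.44722172e-04,
         6.08887073e-04],
       [ 6.58408773e-04,  2.35261094e-01, -9.71931985e-01,
        -1.70775343e-01],
       [-2.03751762e-05,  9.71932199e-01,  2.35261132e-01,
         6.60196837e-02],
       [ 0.00000000e+00,  0.00000000e+00,  0.00000000e+00,
         1.00000000e+00]])}
[[ 3.21968627e-01 -4.46434061e-04 -9.46750233e-01]
 [ 9.46749727e-01 -9.84906698e-04  3.21968919e-01]
 [-1.07619854e-03 -9.99999415e-01  1.05552268e-04]] 0.1
```

View pics/top0.png

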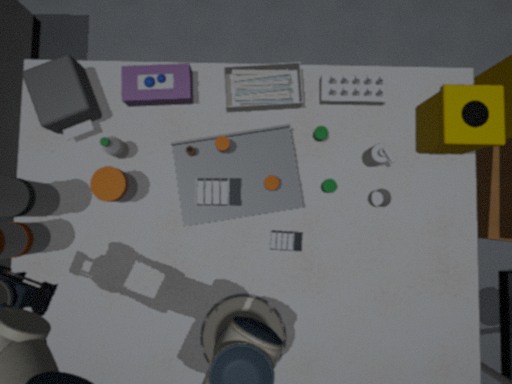

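View pics/scene0.png

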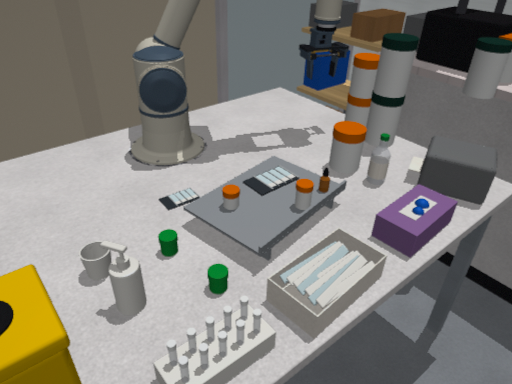

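Candidates, top view. There are two orange-lidded jars on the stand: (272,183) between tray and right edge, and (222,143) by the lip, which is the tall jar. The green ones at (320,133) and (329,186) are decoys. There are two trays: (217,191) on the stand, which is larger, and (285,240) on the table, which is the small decoy. I take jar (272,183) and tray (217,191), and confirm them in a crop.

```bash
python3 - <<'E'
from h import *
im=np.load('top.npy')
c=im[115:235,160:310];cv2.imwrite('pics/crop1.png',cv2.resize(c,None,fx=5,fy=5,interpolation=cv2.INTER_CUBIC))
p=ctrl.camera_params('top');T=np.array(p['pose'])
hsv=cv2.cvtColor(im,cv2.COLOR_BGR2HSV)
m=cv2.inRange(hsv,(5,150,80),(18,255,255))
n,l,s,ce=cv2.connectedComponentsWithStats(m)
for i in range(1,n):
    if s[i,4]>30: print(ce[i].round(1),s[i],[ray(p,T,ce[i],z)[0].round(4) for z in(.115,.135)])
g=cv2.cvtColor(im,cv2.COLOR_BGR2GRAY)
print(g[205,165:310:4],g[160,165:310:4],g[191,192:250])
E
```

```text
[222.2 143.2] [216 137  13  14 148] [array([0.6394, 0.0779, 0.115 ]), array([0.6357, 0.0765, 0.135 ])]
[108.2 183.7] [ 91 167  35  34 921] [array([0.5018, 0.438 , 0.115 ]), array([0.5003, 0.4311, 0.135 ])]
[271.3 182.5] [265 176  14  14 146] [array([ 0.5156, -0.082 ,  0.115 ]), array([ 0.5138, -0.0809,  0.135 ])]
[132 129 131 131 112 114 115 114  98  89  91  94  92  85  86  89  96  89
  79  93 112 106 108 107 108 106 105 108 103 106 105 106 106 103 106 116
 126] [129 132 125 108 109 109 111 108 106 106 110 108 108 108 106 105 108 107
 105 108 106 105 104 106 104 102 107 102 103 101 104 102 101 108 129 127
 130] [111 110 116 116 117 123 132 131 130 130 127 112 102 118 130 129 130 133
 124 108 100 119 127 129 131 128 123 102 101 117 129 132 131 132 126 119
 112  92  61  53  54  55  56  54  57  55  55  58  75 100 106 111 108 108
 109 110 106 105]
```

View pics/crop1.png

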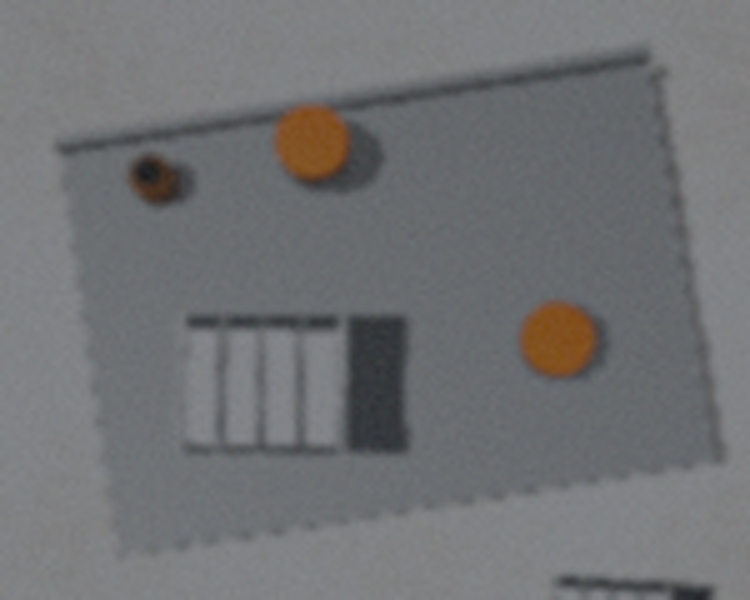

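The crop confirms it. The jar is at (271,182) and the larger tray has its dark tab on the right, at x 229–241. The tray is about square to the world, while the stand is turned by about 0.16 rad. Next I compute the frames.

```bash
cat > meas.py <<'E'
from h import *
def stand(im,p,T):
    g=cv2.GaussianBlur(cv2.cvtColor(im,cv2.COLOR_BGR2GRAY),(3,3),0).astype(float)
    def cross(v,th=118):  # last index still below th going outwards, subpixel
        k=np.argmax(v>th); return k-1+(th-v[k-1])/(v[k]-v[k-1])
    R=np.array([[292+cross(g[r,286:315])-6,r] for r in range(140,200,3)])
    L=np.array([[186-cross(g[r,186:160:-1]),r] for r in range(155,215,3)])
    N=np.array([[c,205+cross(g[205:232,c])] for c in range(192,292,4)])
    out=[]
    for E in(R,L,N):
        P=ray(p,T,E,.06)[:,:2]
        for _ in range(3):
            vx,vy,x0,y0=cv2.fitLine(P.astype(np.float32),cv2.DIST_HUBER,0,.002,.001).ravel()
            d=(P-[x0,y0])@[-vy,vx]; P=P[abs(d)<.004]
        out.append((np.array([x0,y0]),np.degrees(np.arctan2(vy,vx)),len(P),d.std()))
    return out
E
python3 - <<'E'
from meas import *
im=np.load('top.npy');p=ctrl.camera_params('top');T=np.array(p['pose'])
R,L,N=stand(im,p,T)
for o in(R,L,N):print(o)
a=np.radians(np.mean([R[1]%180,L[1]%180,(N[1]%180)-90]));print('yaw',a)
ex=np.array([np.cos(a),np.sin(a)]);ey=np.array([-ex[1],ex[0]])
print('width',(L[0]-R[0])@ey)
n=N[0]@ex; r=R[0]@ey
E=(n+.14)*ex+r*ey; print('edge',E)  # stand_edge point
S=lambda q:np.array([(q-E)@ex,(q-E)@ey])
f=lambda u,v:((u+.5)/5-.5+160,(v+.5)/5-.5+115)
# lip: inner-face top at z .08
P=ray(p,T,[f(60,153),f(650,65)],.08)[:,:2];print('lip top',[S(q).round(4) for q in P])
q=ray(p,T,[271.3,182.5],.115)[0,:2];print('jar',q,S(q))
q=ray(p,T,[222.2,143.2],.135)[0,:2];print('tall',q,S(q))
q=ray(p,T,f(150,165),.13)[0,:2];print('drop',q,S(q))
for c in[(407,318),(409,453),(347,318),(347,453),(187,318),(184,453)]:
    q=ray(p,T,f(*c),.067)[0,:2];print('tray',q,S(q).round(4))
np.savez('fr.npz',E=E,ex=ex,ey=ey,a=a)
E
```

```text
(array([ 0.57834756, -0.17505838], dtype=float32), np.float32(9.914419), 20, np.float64(0.000791927266169432))
(array([0.5082223 , 0.22638848], dtype=float32), np.float32(9.922686), 20, np.float64(0.0013467752614345129))
(array([ 0.40770733, -0.0071919 ], dtype=float32), np.float32(-80.329956), 25, np.float64(0.0014172401900804427))
yaw 0.17166564
width 0.40752533
edge [ 0.57888305 -0.17496553]
lip top [array([0.1282, 0.4059]), array([0.1274, 0.0115])]
jar [ 0.51562884 -0.08206769] [-0.04645532  0.10233771]
tall [0.63572618 0.07635665] [0.09893942 0.237918  ]
drop [0.62049236 0.17983241] [0.10160563 0.34247512]
tray [0.5321577  0.01584831] [-0.0134  0.196 ]
tray [0.44279301 0.01267948] [-0.102   0.2081]
tray [0.53138523 0.0555995 ] [-0.0074  0.2353]
tray [0.44200353 0.05354862] [-0.0958  0.2485]
tray [0.52932568 0.16158269] [0.0087 0.3401]
tray [0.43992837 0.1609743 ] [-0.0795  0.3547]
```

```bash
cat >> h.py <<'E'
def load():
    f=np.load('fr.npz');ex,ey=f['ex'],f['ey'];E=f['E']+.0037*ey  # width check: edge lies 3.7 mm further in
    W=lambda s,t,z:np.r_[E+s*ex+t*ey,z]
    S=lambda q:np.array([(np.asarray(q)[:2]-E)@ex,(np.asarray(q)[:2]-E)@ey])
    return np.r_[ex,0],np.r_[ey,0],W,S
def ori(x,y): return np.c_[x,y,np.cross(x,y)]
Z=np.array([0,0,1.])
E
cat > push.py <<'E'
from h import *
ex,ey,W,S=load()
t=np.radians(15);O=ori(ey,np.sin(t)*ex-np.cos(t)*Z)
jy=.0987
print([ctrl.ik(W(s,jy,z),O) for s,z in((-.13,.2),(-.13,.074),(.085,.074))])
E
python3 push.py
```

```text
[array([ -27.54507843,    9.10690294,  113.23039436,   12.5455944 ,
         46.33481041, -135.16192316]), array([ -27.54507843,   24.20197188,  122.64401139,   23.81125241,
         22.90499924, -148.54843578]), array([ -13.81420503,   34.20748932,   95.30013656,    9.9075825 ,
         37.11541463, -120.85782493])]
```

```bash
cat >> push.py <<'E'
O2=ori(-ey,np.sin(t)*ex-np.cos(t)*Z)
print([ctrl.ik(W(s,jy,z),O2) for s,z in((-.13,.2),(-.13,.074),(.085,.074))])
Ot=[ori(s*ex,-Z) for s in(1,-1)]
for o in Ot:print([ctrl.ik(W(-.05,y,z),o) for y,z in((.40,.2),(.4,.064),(.13,.064))])
E
python3 push.py|tail -3
```

```text
6.57554148e+01, -1.71628730e+02]), array([ 1.82069861e+01,  3.11041825e+01,  1.02631612e+02, -2.54444375e-14,
        4.62642052e+01, -1.71628730e+02]), array([-1.25518298e+01,  3.11786322e+01,  1.02440282e+02, -2.54444375e-14,
        4.63810862e+01,  1.57612454e+02])]
```

```bash
sed -i '1i import numpy as np\nnp.set_printoptions(precision=0,suppress=True)' push.py; python3 push.py
```

```text
[array([ -28.,    9.,  113.,   13.,   46., -135.]), array([ -28.,   24.,  123.,   24.,   23., -149.]), array([ -14.,   34.,   95.,   10.,   37., -121.])]
[array([-28.,   9., 113.,  13.,  46.,  45.]), array([-28.,  24., 123.,  24.,  23.,  31.]), array([-14.,  34.,  95.,  10.,  37.,  59.])]
[array([18., 20., 94., -0., 66.,  8.]), array([ 18.,  31., 103.,  -0.,  46.,   8.]), array([-13.,  31., 102.,  -0.,  46., -22.])]
[array([  18.,   20.,   94.,   -0.,   66., -172.]), array([  18.,   31.,  103.,   -0.,   46., -172.]), array([-13.,  31., 102.,  -0.,  46., 158.])]
```

```bash
cat > push2.py <<'E'
from h import *
np.set_printoptions(precision=4,suppress=True)
ex,ey,W,S=load()
t=np.radians(15);O=ori(-ey,np.sin(t)*ex-np.cos(t)*Z);jy=.0987
p0=ctrl.current_tool_pos();ctrl.move_l([p0[0],p0[1],.27],.2)
ctrl.command_gripper(.285)
ctrl.goto(W(-.13,jy,.25),O)
ctrl.move_l(W(-.13,jy,.074),.15)
print(ctrl.current_contact_force(),ctrl.current_t())
print(ctrl.move_l(W(.04,jy,.074),.06,contact_N=6),S(ctrl.current_tool_pos()),ctrl.current_contact_force())
p,T,im=cam('top');cv2.imwrite('pics/t1.png',im);print(ctrl.current_t())
E
python3 push2.py
```

```text
[-0.2046 -0.3422 -0.4726] 5.5
False [0.0399 0.0987] [-0.463  -0.1993 -0.3336]
8.5333
```

```bash
cat > look.py <<'E'
from h import *
np.set_printoptions(precision=4,suppress=True)
ex,ey,W,S=load()
def orange(tag):
    p,T,im=cam('top');cv2.imwrite(f'pics/{tag}.png',im)
    m=cv2.inRange(cv2.cvtColor(im,cv2.COLOR_BGR2HSV),(5,150,60),(18,255,255));m[:,:130]=0;m[:,320:]=0
    n,l,s,ce=cv2.connectedComponentsWithStats(m)
    for i in range(1,n):
        if s[i,4]>20:print(tag,ce[i],s[i],S(ray(p,T,ce[i],.115)[0]))
    return im
E
python3 - <<'E'
from look import *
orange('t2')
print(ctrl.move_l(W(.085,.0987,.074),.025,contact_N=5),S(ctrl.current_tool_pos()),ctrl.current_contact_force(),ctrl.current_t())
im=orange('t3');cv2.imwrite('pics/c3.png',cv2.resize(im[100:240,150:330],None,fx=4,fy=4))
E
```

```text
t2 [222.0338 143.1351] [216 137  13  14 148] [0.1031 0.2354]
t2 [268.2174 141.913 ] [262 140  11   6  23] [0.0845 0.088 ]
True [0.0785 0.0989] [-2.3341 -2.6268  3.2963] 9.9833
t3 [222.1141 143.1812] [216 137  13  14 149] [0.1029 0.2352]
```

View pics/c3.png

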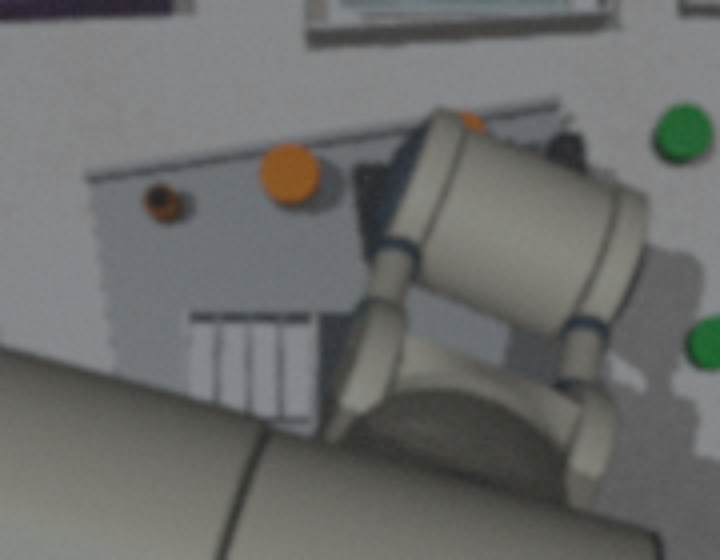

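The hand hides most of the jar, but the contact stop came where the lip should be. Now I back off and check, then move to the tray's left end.

```bash
python3 - <<'E'
from look import *
ctrl.move_l(W(.0,.0987,.076),.12)
ctrl.move_l(W(-.05,.0987,.2),.2)
Ot=ori(ex,-Z)
ctrl.goto(W(-.05,.42,.2),Ot)
ctrl.command_gripper(.5)
im=orange('t4');print(ctrl.current_t(),S(ctrl.current_tool_pos()))
w=cam('wrist')[2];cv2.imwrite('pics/v4.png',np.hstack([cv2.resize(im[110:240,160:320],(394,320)),cv2.resize(w,(400,320))]))
E
```

```text
t4 [263.9929 134.8582] [258 129  13  13 141] [0.1093 0.0979]
t4 [222.     143.0828] [216 137  13  14 145] [0.1032 0.2355]
13.425 [-0.05    0.4199]
```

View pics/v4.png

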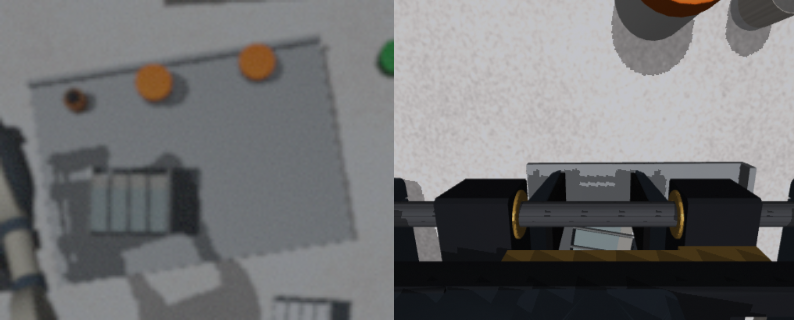

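```bash
python3 - <<'E'
from look import *
x=-.04
ctrl.move_l(W(x,.40,.2),.2)
ctrl.move_l(W(x,.40,.064),.15)
print(ctrl.current_contact_force())
print(ctrl.move_l(W(x,.155,.064),.05,contact_N=8),S(ctrl.current_tool_pos()),ctrl.current_contact_force(),ctrl.current_t())
im=orange('t5');cv2.imwrite('pics/c5.png',cv2.resize(im[110:240,160:330],None,fx=4,fy=4))
E
```

```text
[-0.1467  0.3515  0.2113]
False [-0.04   0.155] [-1.1659  0.9113  0.2709] 19.8417
t5 [263.9571 134.8286] [258 129  13  13 140] [0.1094 0.098 ]
t5 [222.1081 143.1351] [216 137  13  14 148] [0.103  0.2352]
```

View pics/c5.png

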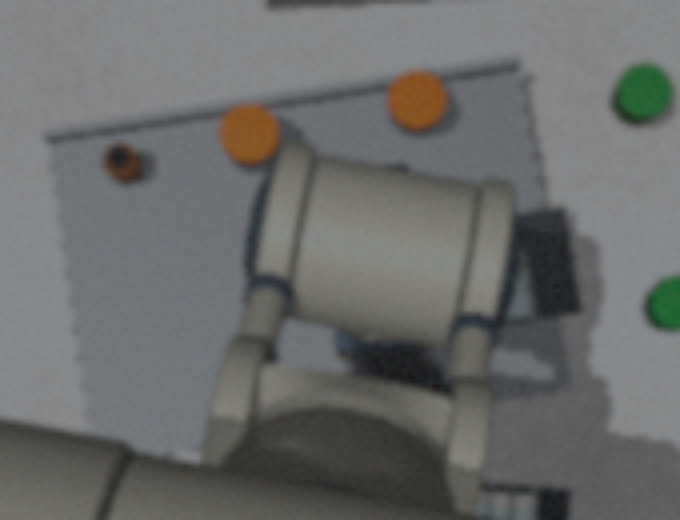

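```bash
python3 - <<'E'
from look import *
p=ctrl.camera_params('top');T=np.array(p['pose'])
for c in[(567,207),(582,312),(526,215),(542,318)]:
    print(c,S(ray(p,T,(160+c[0]/4-.4,110+c[1]/4-.4),.067)[0]))
for c in [(528,78),(541,160),(549,205)]: print('edge',S(ray(p,T,(160+c[0]/4-.4,110+c[1]/4-.4),.06)[0]))
E
```

```text
(567, 207) [ 0.0118 -0.0145]
(582, 312) [-0.0765 -0.0126]
(526, 215) [0.0103 0.0203]
(542, 318) [-0.0764  0.0209]
edge [ 0.1254 -0.0008]
edge [ 0.055  -0.0004]
edge [ 0.0165 -0.001 ]
```

The tray is square to within 0.02 rad and its tab end is about 13 mm past the edge. It needs another 27 mm.

```bash
python3 - <<'E'
from look import *
x=-.04
print(ctrl.move_l(W(x,.1275,.064),.03,contact_N=8),S(ctrl.current_tool_pos()))
ctrl.sleep(.3)
ctrl.move_l(W(x,.18,.066),.1)
ctrl.move_l(W(x,.18,.2),.2)
ctrl.goto(W(-.05,.42,.22),ori(ex,-Z))
im=orange('t6');cv2.imwrite('pics/c6.png',cv2.resize(im[115:235,220:330],None,fx=5,fy=5,interpolation=cv2.INTER_CUBIC));print(ctrl.current_t())
s=cam('scene')[2];cv2.imwrite('pics/s6.png',s)
E
```

```text
False [-0.04    0.1275]
t6 [264.014  134.8811] [258 129  13  13 143] [0.1092 0.0978]
t6 [222.0473 143.0743] [216 137  13  14 148] [0.1033 0.2354]
23.75
```

View pics/c6.png

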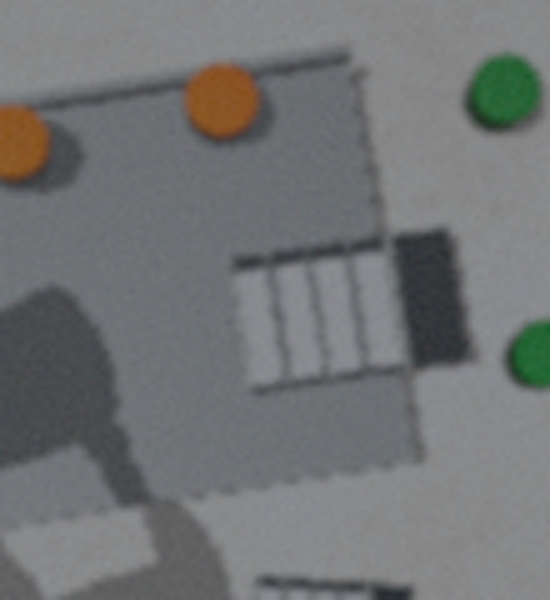

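View pics/s6.png

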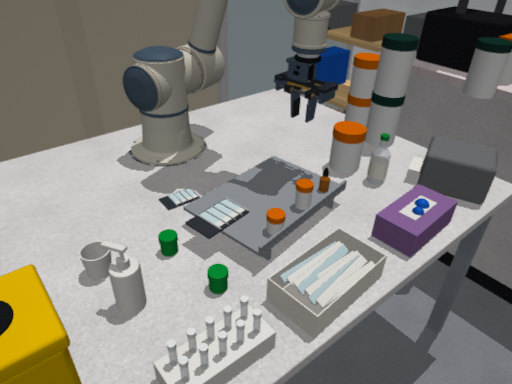

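```bash
python3 - <<'E'
from look import *
p=ctrl.camera_params('top');T=np.array(p['pose'])
f=lambda c,z:S(ray(p,T,((c[0]+.5)/5-.5+220,(c[1]+.5)/5-.5+115),z)[0])
for c in[(449,231),(469,360),(394,236),(412,366)]:print('tab',f(c,.067))
for c in[(363,75),(382,225),(411,380),(423,455)]:print('edge',f(c,.06))
# jar gap: lip inner face foot next to the jar
g=cam('scene')
E
```

```text
tab [ 0.0095 -0.0413]
tab [-0.0774 -0.0403]
tab [ 0.0118 -0.0046]
tab [-0.0756 -0.0024]
edge [ 0.1234 -0.0025]
edge [0.0211 0.0012]
edge [-0.0843 -0.0012]
edge [-0.1347 -0.001 ]
```

```bash
python3 -c "
from bench import ctrl
ctrl.sign_off();print(ctrl.current_t())"
```

```text
the job is handed in; nothing more can be done
the job is handed in; nothing more can be done
```

The job is handed in, at about 24 s of the 64 s allowed. I pushed the short jar straight back with the fingertips until the 5 N contact stop. I then slid the tray with both fingers on its end face and moved the hand clear.

**Last checks, from the top camera:**
- **Tray:** the tab end is about 40 mm beyond the edge (38–41 mm by my estimates). It is within about 0.02 rad of square and lies flat in the pictures.
- **Jar:** it stands upright with its axis 19–23 mm from the lip face, so it is touching the lip. It did not move while the tray was pushed.
- **Bystanders:** the tall jar's measured position did not change. The others look untouched in the pictures but were not measured.

**Checks that disagreed:**
- **Stand width:** it measured 407.5 mm instead of 400 mm, so I moved the edge in by 3.7 mm. Later sightings of the edge fell within about 2.5 mm of that.
- **Lip:** the image put it about 4 mm nearer than the stand's dimensions do. I therefore relied on contact to place the jar.
- **Tab:** its dark part measured 35–38 mm instead of 40 mm, which I put down to the pixel size of about 3.3 mm.

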